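# Overhang a copper blank for sawing

## Robot

A 6-joint arm with a two-finger parallel gripper is mounted at the origin on the work surface. World frame = base frame: x ahead of the robot, y to its left, z up, the work surface at z = 0. Lengths are in m, angles in rad, forces in N, time in s.
With the tool pointing down it reaches from about 0.275 to 0.775 m from the base axis. Payload 14.6 kg.
Tool frame: the origin (TCP) lies midway between the tips of the shut fingers; the grasp point (between the pads) lies 19 mm behind it; z points along the fingers, y is the line along which they close (so a half turn about z gives the same grasp; the last joint's range is limited). The gripper opens to 85 mm and grips with 20 to 120 N. Pads are 22 mm wide; open, the fingers measure 114 mm over their backs; the gripper's body (76 mm by 85 mm) begins 54 mm behind the grasp point. The pads swing forward as they close: fully open they stand 13 mm farther back than shut.
Start: joints at [-1.325, 0.263, -0.048, 1.259, 0, 1.415], TCP at [0.205, -0.483, 0.231] pointing down, gripper open.
Joint ranges: [-2.65, 2.65], [-0.89, 1.7], [-1.18, 1.37], [-2.13, 2.11], [-1.35, 1.29], [-3.14, 3.14]. Speed limits (rad/s): [1.89, 1.89, 2.57, 2.79, 3.14, 3.14].

## Interface

Orientations are given as [roll, pitch, yaw] about the fixed x, y, z axes, in that order (R = Rz(yaw) Ry(pitch) Rx(roll)).
In Python, from workcell import telemetry, imaging, order gives the robot as it stands.
- The arm moves only by the shell command python3 -m handwheel 'ROWS' [FORCE]. ROWS is JSON, a list that holds one entry, the list of rows, each a list of 5 numbers: the finger opening in cm, from 0 to 8.54, then the shift along the tool's x, y, z in cm, then the turn about the tool's z in degrees. A call has 1 to 12 rows; each row shifts and turns the commanded pose from where the row before left it, along the tool's axes as they then stand; what a row does not reach is not made up. A row lasts 1/12 s, in which the tool goes at most 41.7 mm and 7.16 degrees, less where a joint would pass 70% of its speed; a pose out of reach is approached as far as the arm can. A call is refused whole if a number of a shift passes 4.17 or a number of a turn 7.16, either way. A call with a gripper value outside its range is refused whole. The fingers move at their own pace and stop on an object; FORCE is the grip in N (left out, the last holds). Time passes only in rows, so rows that do not move let the fingers close. It gives the time, the measured TCP pose, the force, the opening and the grip force at its end, in the units of the state.
- telemetry.get_obs(): the state, without advancing time (a new reading comes with each control period).
- imaging.snapshot(name): name is "scene" or "top" or "wrist"; returns (picture, depth): 480x640x3 uint8, blue, green, red; 480x640 float32, m along the optical axis (not along the pixel's ray), 0 where there is no reading.
- imaging.camera_params(name): a dict with "mtx" (3x3 intrinsics, pixels), "D" ([k1, k2, p1, p2, k3] as OpenCV has them; the pictures are not rectified), "view" (4x4, takes a point from world to camera coordinates); the wrist camera has in their place "mount" (4x4, takes a point from camera to tool coordinates, whose origin is the TCP and whose axes are the flange's). Camera axes: x right, y down, z forward; pixel columns grow to the right and rows downward; lengths in m; the calibration is good to about 2 mm. A picture is of the moment at which its call begins: read the wrist's pose just before it. camera_params takes no time and is no camera call.
- order.sign_off(): hands the job in; it is judged then, once.
The state is a dict: "time_s": time; "joint_positions": joint angles; "dq": joint speeds; "effort": joint torques, N m; "position": TCP position; "eef_rot": TCP orientation; "force": force on the tool from outside, world axes, zero at the start; "wrist_torque": the same for the moment, N m; "finger_gap": opening from 0.0 (shut) to 1.0 (fully open); "grasp_force": force on a finger pad.
Only numpy, scipy, OpenCV 4.12 (cv2) and the standard library are available. Lean on these libraries where they do the work, as an engineer would, in place of code of your own. Each camera call takes 0.05 s, during which the arm holds its last target. There are 200 camera calls.

## Task

On the jeweller's bench a copper sheet blank lies askew on the wooden saw ledge: push it snug and square against the aluminium fence, and push it along the fence until about a third of its length sticks out past the end of the ledge, over the blue filings tray. Only push it with the fingertips: it must stay lying flat on the ledge, never picked up or tipped off. Leave the jar, the third-hand stand and the pliers where they are.

Things in the scene. Friction and masses are not known exactly. Their poses are not given: they have to be found in the camera images.
- blank: flat copper sheet blank, 92 mm (its own x, across the ledge) by 110 mm (its own y, its length along the ledge) by 5 mm thick, about 0.45 kg; too wide to grip. Origin at the centre of its underside. It starts on the ledge, up to 0.2 rad askew, not yet against the fence; it slides under a push of about 2 to 6 N and stays where it is left.
- ledge: fixed pale wooden block, 150 (x) by 260 (y) by 45 mm high, flat top at z = 0.045, turned up to 0.3 rad; origin at the centre of its underside. Aluminium fence, 15 mm thick, 12 mm above the top, along its far (+x) side, face at x = +60 mm: a blank snug against it has its centre at x = +14 mm. Open ends at y = -130 and +130 mm: at 37 mm overhang the blank's centre is 112 mm towards that end.
- tray: fixed shallow blue plastic tray for filings, 150 mm by 110 mm, 25 mm high, open at the top; origin at the centre of its underside. It stands at one end of the ledge or the other (its centre 200 mm from the ledge's centre, along the ledge's y); that end is the one the blank must overhang.
- jar: bystander: small round jar with a white cap, 56 mm across, 50 mm high, standing at the ledge's other end, 200 mm from the ledge's centre; origin at the centre of its underside.
- thirdhand: bystander: third-hand stand with a round dark base 80 mm across and tweezers on a post, about 85 mm high, beyond the fence; origin at the centre of its underside. Its tweezers reach about 65 mm along its own -x.
- pliers: bystander: pliers with blue handles, about 150 mm long (along its own x), 60 mm wide and 15 mm high, lying on the bench beyond the fence; origin on the underside at the pivot.

How it is judged:
By the outcome, as a careful person would: the job done as asked, in the order asked, and still so for the second after the job is handed in, with the robot touching nothing.
It also fails if it takes over 51 s, if anything falls off the work surface, if the arm or the gripper's body presses on something with over 40 N, if the wrist force passes 120 N, or if a joint passes its speed limit or range.

## Working session

There is one attempt and no reset: what is moved stays moved. The work goes in short steps, Python scripts to look and compute and a shell command to move; the robot and the scene stay as the last step left them, time stands still between calls to the robot, and variables do not carry over. Pictures are saved under pics/ and viewed, at most 10 in all, crops included, and the job is handed in when it is done.

```bash
mkdir -p pics; python3 - <<'E'
from workcell import telemetry, imaging
import cv2, numpy as np
o=telemetry.get_obs(); print({k:np.round(v,3).tolist() for k,v in o.items()})
p,d=imaging.snapshot("top"); cv2.imwrite("pics/top0.png",p); np.savez("top0.npz",p=p,d=d)
c=imaging.camera_params("top"); print(c)
p,d=imaging.snapshot("scene"); cv2.imwrite("pics/scene0.png",p)
E
```

```text
{'time_s': 0.0, 'joint_positions': [-1.325, 0.264, -0.049, 1.259, 0.0, 1.415], 'dq': [0.0, -0.001, -0.0, 0.001, 0.001, -0.0], 'effort': [-0.003, -63.763, 38.457, 0.014, -0.0, -0.0], 'position': [0.205, -0.483, 0.231], 'eef_rot': [-3.141, -0.0, 0.401], 'force': [-0.11, 1.01, 0.452], 'wrist_torque': [0.042, 0.013, -0.036], 'grasp_force': 0.0, 'finger_gap': 1.003}
{'mtx': array([[487.5245758 ,   0.        , 311.72921588],
       [  0.        , 487.5245758 , 238.67495987],
       [  0.        ,   0.        ,   1.        ]]), 'D': array([-0.12706133,  0.        ,  0.        ,  0.        ,  0.        ]), 'view': array([[-0.00378488, -0.99990088, -0.01356123,  0.02768043],
       [-0.98305626,  0.00620577, -0.18319902,  0.62949953],
       [ 0.18326502,  0.01263807, -0.9829823 ,  0.85534074],
       [ 0.        ,  0.        ,  0.        ,  1.        ]])}
```

View pics/top0.png

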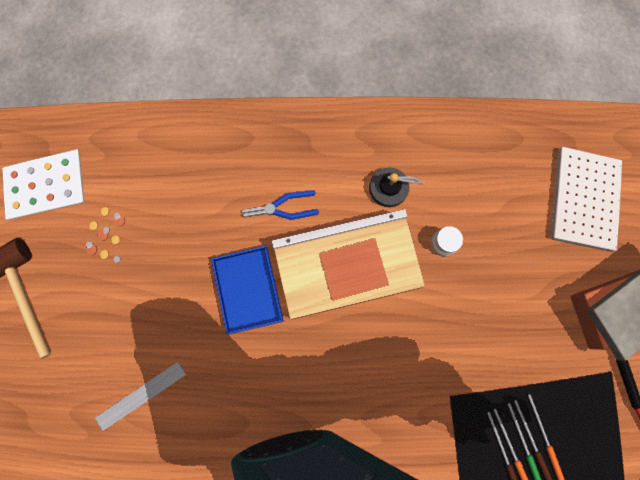

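View pics/scene0.png

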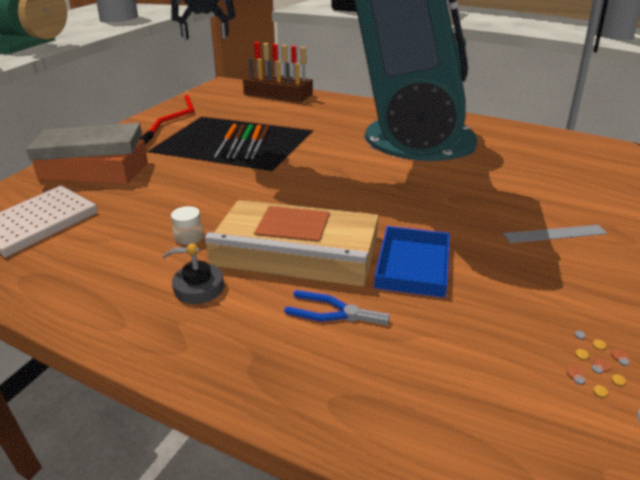

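The top view shows the blank at about (354,269) on the ledge. The fence runs along the upper (+x) edge from (273,242) to (407,213). The tray is at the left (+y) end at (247,290) and the jar at the right at (448,241). The thirdhand at (390,187) and the pliers at (282,206) are both beyond the fence.

```bash
cat > h.py <<'E'
import cv2, numpy as np
from workcell import telemetry, imaging
C=imaging.camera_params("top")
def onto(px,z):
    u=cv2.undistortPoints(np.float64(px).reshape(-1,1,2),C["mtx"],C["D"]).reshape(-1,2)
    R=C["view"][:3,:3];t=C["view"][:3,3]
    d=np.c_[u,np.ones(len(u))]@R; o=-R.T@t
    return (o+d*((z-o[2])/d[:,2])[:,None])[:,:2]
def biggest(m,roi=(200,190,440,340)):
    k=np.zeros_like(m);x0,y0,x1,y1=roi;k[y0:y1,x0:x1]=m[y0:y1,x0:x1]
    cs,_=cv2.findContours(k,cv2.RETR_EXTERNAL,cv2.CHAIN_APPROX_NONE)
    return max(cs,key=cv2.contourArea)
def rect(c,z):
    P=onto(c.reshape(-1,2),z)
    (cx,cy),(w,h),a=cv2.minAreaRect((P*1000).astype(np.float32)); return cx,cy,w,h,a
def masks(p):
    h,s,v=cv2.split(cv2.cvtColor(p,cv2.COLOR_BGR2HSV))
    return h,s,v
E
python3 - <<'E'
from h import *
p=np.load("top0.npz")["p"]; h,s,v=masks(p)
for q in [(354,269),(300,280),(400,270),(340,228),(350,320),(330,340),(247,290),(370,205)]: print(q,h[q[1],q[0]],s[q[1],q[0]],v[q[1],q[0]])
cv2.imwrite("pics/crop0.png",cv2.resize(p[170:345,195:475],None,fx=2.8,fy=2.8,interpolation=cv2.INTER_CUBIC))
E
```

```text
(354, 269) 8 154 212
(300, 280) 24 85 241
(400, 270) 18 104 237
(340, 228) 165 9 228
(350, 320) 11 159 189
(330, 340) 10 160 180
(247, 290) 111 202 194
(370, 205) 11 158 207
```

View pics/crop0.png

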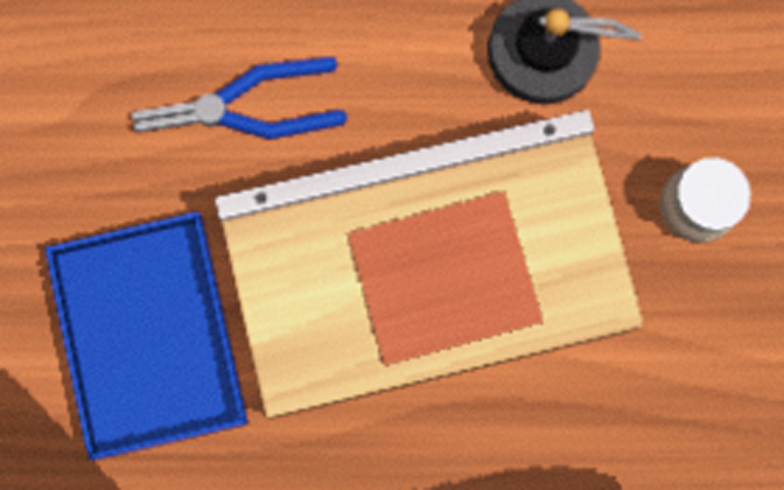

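```bash
cat >> h.py <<'E'
def measure(p):
    h,s,v=masks(p)
    wood=((h>13)&(s>40)&(s<135)&(v>200)).astype(np.uint8)
    c=biggest(cv2.morphologyEx(wood,cv2.MORPH_OPEN,np.ones((3,3))))
    fence=((s<35)&(v>195)).astype(np.uint8); f=biggest(fence,(200,190,415,340))
    hull=cv2.drawContours(np.zeros_like(wood),[cv2.convexHull(np.vstack([c,f]))],-1,1,-1)
    b=cv2.morphologyEx(((h<=13)&(s>120)).astype(np.uint8)&cv2.erode(hull,np.ones((5,5))),cv2.MORPH_OPEN,np.ones((3,3)))
    return c,f,biggest(b)
E
python3 - <<'E'
from h import *
p=np.load("top0.npz")["p"]; print("cam",-C["view"][:3,:3].T@C["view"][:3,3])
c,f,b=measure(p)
for n,q,z in [("wood",c,.045),("fence",f,.057),("blank",b,.05)]:
    print(n,np.round(rect(q,z),2)); P=cv2.boxPoints(cv2.minAreaRect((onto(q.reshape(-1,2),z)*1000).astype(np.float32))); print(P.round(1).tolist())
# line fits: fence lower edge, wood front edge
def edge(q,z,yr,lo):
    q=q.reshape(-1,2); pts=[]
    for u in range(*yr):
        k=q[q[:,0]==u]
        if len(k): pts.append((u,k[:,1].max()+.5 if lo else k[:,1].min()-.5))
    P=onto(pts,z); vx,vy,x,y=cv2.fitLine((P*1000).astype(np.float32),cv2.DIST_HUBER,0,.01,.01).ravel(); return np.degrees(np.arctan2(-vx*np.sign(vy),vy*np.sign(vy))),x,y
print("fence near",edge(f,.057,(285,400),True)); print("fence far",edge(f,.057,(285,400),False)); print("wood front",edge(c,.045,(300,415),True))
h,s,v=masks(p); t=((h>105)&(h<118)&(s>150)&(v>90)).astype(np.uint8); print("tray",rect(biggest(t,(200,235,290,345)),.025))
E
```

```text
cam [0.46218418 0.0129613  0.95648389]
wood [577.   -45.18 134.74 259.79  13.16]
[[481.79998779296875, 66.0], [541.0, -187.0], [672.2000122070312, -156.3000030517578], [613.0, 96.5999984741211]]
fence [649.95 -27.84  14.03 259.19  13.15]
[[613.5999755859375, 96.80000305175781], [672.5999755859375, -155.60000610351562], [686.2000122070312, -152.39999389648438], [627.2999877929688, 99.9000015258789]]
blank [573.69 -53.21  92.73 111.05  14.77]
[[514.7000122070312, -11.399999618530273], [543.0, -118.69999694824219], [632.7000122070312, -95.0999984741211], [604.4000244140625, 12.300000190734863]]
fence near (np.float32(13.19334), np.float32(643.9621), np.float32(-32.808937))
fence far (np.float32(13.147865), np.float32(658.2716), np.float32(-32.48862))
wood front (np.float32(13.109554), np.float32(511.19745), np.float32(-59.343395))
tray (538.5873413085938, 150.84971618652344, 149.18829345703125, 109.88109588623047, 13.119948387145996)
```

```bash
python3 -m handwheel '[[[6,0,0,0,4.9],[6,0,0,0,4.93],[6,2.96,-2.57,0,0],[6,2.96,-2.57,0,0],[6,2.96,-2.57,0,0],[6,2.96,-2.57,0,0],[6,2.96,-2.57,0,0],[6,2.96,-2.57,0,0],[6,2.96,-2.57,0,0],[6,2.96,-2.57,0,0],[6,2.96,-2.57,0,0],[6,2.96,-2.57,0,0]]]'
cat >> h.py <<'E'
ex=np.array([np.cos(.2295),np.sin(.2295)]);ey=np.array([-ex[1],ex[0]])
def loc(x,y): P=np.array([x,y]); return P@ex-559.2, P@ey+175.2
def st():
    o=telemetry.get_obs(); P=np.array(o["position"])*1000
    print("t",round(o["time_s"],2),"ledge xyz",np.round([*loc(*P[:2]),P[2]],1),"rpy",np.round(o["eef_rot"],4),"F",np.round(o["force"],1),"gap",round(o["finger_gap"],3),"q6",np.round(o["joint_positions"][5],2))
E
python3 -c "from h import *;st()"
```

```text
time_s: 1.1
position: [0.4353, -0.164, 0.2312]
eef_rot: [-3.142, 0.0, 0.229]
force: [1.1, -1.8, -0.3]
finger_gap: 0.7
grasp_force: 0.0
t 1.1 ledge xyz [-172.6  -83.5  231.2] rpy [-3.1415e+00  1.0000e-04  2.2910e-01] F [ 1.1 -1.8 -0.3] gap 0.7 q6 2.38
```

```bash
python3 -m handwheel '[[[6,2.9,-2.5,0,0],[6,2.9,-2.5,0,0],[6,2.4,-2.2,0,0],[6,0,0,4,0],[6,0,0,4,0],[6,0,0,4,0],[6,0,0,3,0],[6,0,0,0,0],[6,0,0,0,0]]]' >/dev/null
python3 -c "from h import *;st()"
```

```text
t 1.85 ledge xyz [-92.3 -12.8  81. ] rpy [-3.1402e+00  2.4000e-03  2.2920e-01] F [ 0.1 -0.3  0.4] gap 0.699 q6 2.6
```

```bash
python3 -m handwheel '[[[6,1.9,-0.58,0,0],[6,0,0,1.5,0],[6,0,0,1.5,0],[6,0,0,0,0],[6,0,0,0,0]]]' >/dev/null
python3 -c "from h import *;st()"
for i in 1 2 3 4 ; do python3 -m handwheel '[[[6,0,0,0.1,0],[6,0,0,0.1,0],[6,0,0,0,0]]]' >/dev/null;python3 -c "from h import *;st()"; done
```

```text
t 2.27 ledge xyz [-72.1  -7.8  52.9] rpy [ 3.141e+00 -1.000e-03  2.291e-01] F [-0.5  1.1  0.6] gap 0.701 q6 2.63
t 2.52 ledge xyz [-72.2  -7.7  50.1] rpy [ 3.1409e+00 -1.1000e-03  2.2910e-01] F [-0.5 -0.3  0.6] gap 0.701 q6 2.63
t 2.77 ledge xyz [-72.7  -7.4  47.2] rpy [-3.1415e+00  1.0000e-04  2.2920e-01] F [-0.  -0.1 -1.2] gap 0.703 q6 2.63
t 3.02 ledge xyz [-72.7  -7.4  45.1] rpy [-3.1414e+00  2.0000e-04  2.2920e-01] F [ 0.3 -0.6  0. ] gap 0.7 q6 2.63
t 3.27 ledge xyz [-72.7  -7.4  43.1] rpy [-3.1414e+00  2.0000e-04  2.2920e-01] F [-1.   0.5 -0.1] gap 0.702 q6 2.63
```

```bash
for i in 1 2 3 4 5; do python3 -m handwheel '[[[6,0,0,0.1,0],[6,0,0,0,0],[6,0,0,0,0]]]' >/dev/null;python3 -c "from h import *;st()"; done
```

```text
t 3.52 ledge xyz [-72.6  -7.4  42.2] rpy [-3.1416e+00  1.0000e-04  2.2930e-01] F [-0.7 -0.1 -0.4] gap 0.702 q6 2.63
t 3.77 ledge xyz [-72.7  -7.4  41.2] rpy [-3.1415e+00  1.0000e-04  2.2920e-01] F [-0.9 -0.8  0.3] gap 0.699 q6 2.63
t 4.02 ledge xyz [-72.7  -7.4  40.2] rpy [-3.1415e+00  1.0000e-04  2.2920e-01] F [-0.2 -0.9 -0.5] gap 0.702 q6 2.63
t 4.27 ledge xyz [-72.6  -7.5  39.9] rpy [ 3.1412e+00 -5.0000e-04  2.2930e-01] F [-2.5 -0.  12.7] gap 0.705 q6 2.63
t 4.52 ledge xyz [-72.5  -7.5  39.7] rpy [ 3.1408e+00 -1.2000e-03  2.2930e-01] F [-9.   1.6 30.4] gap 0.707 q6 2.63
```

```bash
python3 -m handwheel '[[[6,0,0,-0.35,0],[6,0,0,0,0],[6,0,0,0,0]]]' >/dev/null;python3 -c "from h import *;st()"
python3 -m handwheel '[[[6,0.3,0,0,0],[6,0.3,0,0,0],[6,0.3,0,0,0],[6,0.3,0,0,0],[6,0.3,0,0,0],[6,0.3,0,0,0],[6,0.3,0,0,0],[6,0.3,0,0,0]]]' >/dev/null;python3 -c "from h import *;st()"
for i in 1 2 3 4 ; do python3 -m handwheel '[[[6,0.1,0,0,0],[6,0.1,0,0,0],[6,0,0,0,0]]]' >/dev/null;python3 -c "from h import *;st()"; done
```

```text
t 4.77 ledge xyz [-72.5  -7.5  41.8] rpy [ 3.1414e+00 -3.0000e-04  2.2920e-01] F [ 0.7 -0.2  1.1] gap 0.702 q6 2.63
t 5.43 ledge xyz [-48.3  -7.4  41.7] rpy [-3.1415e+00  1.0000e-04  2.2920e-01] F [-1.1  0.3 -0.7] gap 0.703 q6 2.65
t 5.68 ledge xyz [-46.4  -7.4  41.8] rpy [ 3.1416e+00 -2.0000e-04  2.2930e-01] F [-0.7  0.8 -0.4] gap 0.701 q6 2.65
t 5.93 ledge xyz [-44.5  -7.4  41.8] rpy [-3.1416e+00 -1.0000e-04  2.2920e-01] F [-2.  -1.1 -1. ] gap 0.702 q6 2.65
t 6.18 ledge xyz [-43.6  -7.4  41.6] rpy [3.1414e+00 2.2000e-03 2.2900e-01] F [-8.1 -2.4  2.7] gap 0.702 q6 2.65
t 6.43 ledge xyz [-43.3  -7.3  41.4] rpy [3.1412 0.0055 0.2286] F [-17.1  -7.    8.5] gap 0.703 q6 2.66
```

```bash
python3 -m handwheel '[[[6,-0.5,0,0,0],[6,-1.5,0,0,0],[6,-2,0,-1,0],[6,-2,3,-4,0],[6,-1,4,0,0],[6,0,4,0,-7.1],[4,0,4,0,-7.1],[4,0,0,0,-7.1],[4,0,0,0,-7.1],[4,0,0,0,0]]]' >/dev/null
cat >> h.py <<'E'
def look(name):
    p,d=imaging.snapshot("top"); cv2.imwrite(f"pics/{name}.png",cv2.resize(p[170:345,195:475],None,fx=2.8,fy=2.8,interpolation=cv2.INTER_CUBIC))
    try:
        c,f,b=measure(p); r=rect(b,.05); print("blank ledge",np.round(loc(*r[:2]),1),np.round(r[2:],2))
    except Exception as e: print(e)
E
python3 -c "from h import *;st();look('a1')"
```

```text
t 7.27 ledge xyz [-101.  -151.2   82.8] rpy [ 3.1409e+00 -6.0000e-04  7.2970e-01] F [-1.   0.5 -0.7] gap 0.468 q6 1.88
blank ledge [13.2 -8.8] [ 92.38 110.92  13.23]
```

View pics/a1.png

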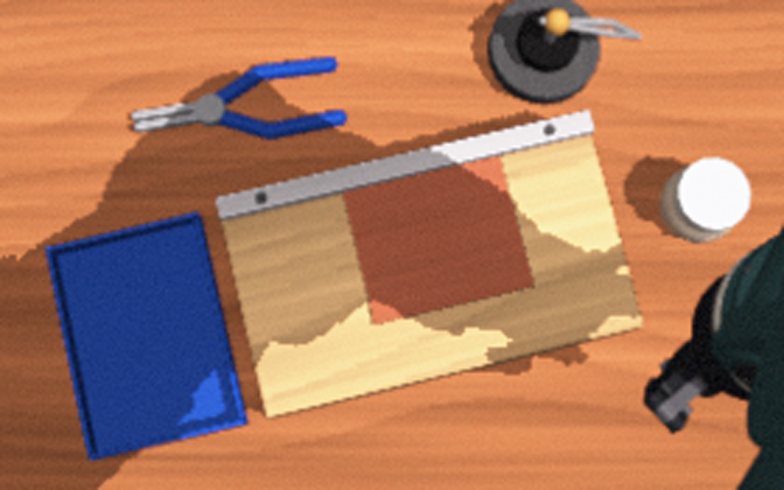

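The blank now lies against the fence, with its top edge in the crop running from (345,195) to (505,158), and it is square to the fence. The gripper is at (690,380), clear of the jar at (712,195).

```bash
python3 -m handwheel '[[[4,0,0,0,-6.82],[4,0,0,0,-6.82],[4,0,0,0,-6.82],[4,0,0,0,-6.82],[4,0,0,0,-6.82],[4,0,0,0,-6.82],[4,0,0,0,-6.82],[4,0,0,0,-6.82],[4,0,0,0,-6.82],[4,0,0,0,0]]]' >/dev/null
python3 -c "from h import *;st()"
python3 -m handwheel '[[[4,1.62,2.85,0,0],[4,1.62,2.85,0,0],[4,1.62,2.85,0,0],[4,1.62,2.85,0,0],[4,0,0,1.5,0],[4,0,0,1.5,0],[4,0,0,0,0],[4,0,0,0,0]]]' >/dev/null
python3 -c "from h import *;st()"
```

```text
t 8.15 ledge xyz [-100.9 -149.9   83. ] rpy [3.1410e+00 3.0000e-04 1.7979e+00] F [-0.   0.3  0.3] gap 0.466 q6 0.81
t 8.82 ledge xyz [ 12.8 -85.4  52.5] rpy [-3.1406e+00 -7.0000e-04  1.7915e+00] F [0.3 0.3 0.2] gap 0.472 q6 1.02
```

```bash
python3 -m handwheel '[[[4,0,0,0.3,-0.5],[4,0,0,0.3,0],[4,0,0,0,0],[4,0,0,0,0]]]' >/dev/null
python3 -c "from h import *;st()"
for i in 1 2 3 4 ; do python3 -m handwheel '[[[4,0,0,0.1,0],[4,0,0,0,0],[4,0,0,0,0]]]' >/dev/null;python3 -c "from h import *;st()"; done
```

```text
t 9.15 ledge xyz [ 13.  -86.2  47.1] rpy [3.1412e+00 2.0000e-04 1.8035e+00] F [ 1.   0.  -0.2] gap 0.47 q6 1.01
t 9.4 ledge xyz [ 13.1 -86.   45.8] rpy [3.1415e+00 1.0000e-04 1.8044e+00] F [-0.2 -0.6  0.2] gap 0.465 q6 1.01
t 9.65 ledge xyz [ 13.  -85.9  44.7] rpy [-3.1415e+00 -1.0000e-04  1.8047e+00] F [-0.6 -0.3  0.4] gap 0.468 q6 1.01
t 9.9 ledge xyz [ 13.1 -85.9  43.7] rpy [-3.1415 -0.      1.8047] F [ 0.8 -0.1 -0.3] gap 0.468 q6 1.01
t 10.15 ledge xyz [ 13.1 -86.   43.5] rpy [3.1411e+00 4.0000e-04 1.8047e+00] F [-3.7  1.4 11.2] gap 0.47 q6 1.01
```

```bash
python3 -m handwheel '[[[4,0,0,-0.25,0.25],[4,0,0,0,0],[4,0,0,0,0]]]' >/dev/null;python3 -c "from h import *;st()"
python3 -m handwheel '[[[4,0.6,0,0,0],[4,0.6,0,0,0],[4,0.5,0,0,0],[4,0.5,0,0,0],[4,0.6,0,0,0],[4,0.6,0,0,0],[4,0.6,0,0,0],[4,0.6,0,0,0],[4,0.6,0,0,0],[4,0.4,0,0,0],[4,0,0,0,0]]]' >/dev/null
python3 -c "from h import *;st();look('b1')"
```

```text
t 10.4 ledge xyz [ 13.2 -86.   45.3] rpy [3.1414e+00 1.0000e-04 1.8003e+00] F [-0.   0.2 -0. ] gap 0.466 q6 1.01
t 11.32 ledge xyz [ 13.  -28.9  45.3] rpy [-3.1415e+00 -5.0000e-04  1.8011e+00] F [ 0.8  0.2 -0.5] gap 0.472 q6 1.09
max() iterable argument is empty
```

View pics/b1.png

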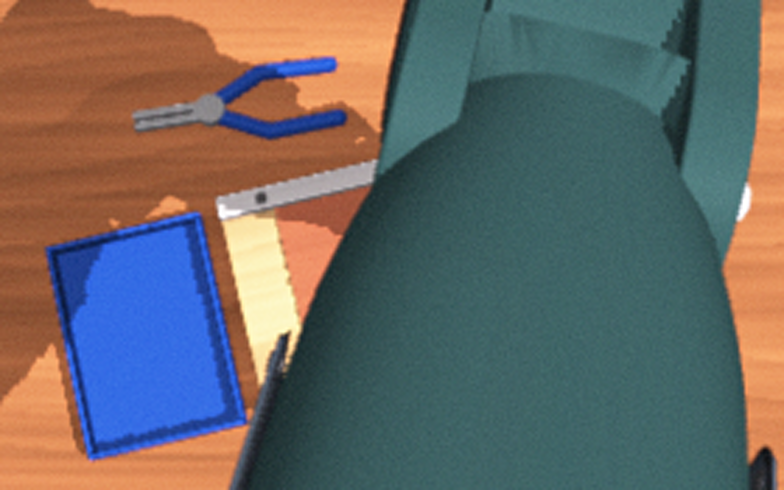

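The blank slides along the fence. Its leading edge in the crop is at about (275,210)–(300,320), and the arm hides the rest.

```bash
python3 -m handwheel '[[[4,0.5,0,0,0],[4,0.6,0,0,0],[4,0.6,0,0,0],[4,0.7,0,0,0],[4,0.7,0,0,0],[4,0.7,0,0,0],[4,0.7,0,0,0],[4,0.6,0,0,0],[4,0.6,0,0,0],[4,0.5,0,0,0],[4,0.4,0,0,0],[4,0.2,0,0,0]]]' >/dev/null
python3 -m handwheel '[[[4,0.2,0,0,0],[4,0.1,0,0,0],[4,0,0,0,0],[4,0,0,0,0]]]' >/dev/null
python3 -c "from h import *;st()"
```

```text
t 12.7 ledge xyz [13.1 41.1 45.2] rpy [ 3.1416e+00 -4.0000e-04  1.8003e+00] F [ 1.  -1.1  0.6] gap 0.473 q6 1.2
```

Next I add 4 mm, back off, lift and move to the side for a clear look.

```bash
python3 -m handwheel '[[[4,0.15,0,0,0],[4,0.15,0,0,0],[4,0.1,0,0,0],[4,0,0,0,0],[4,0,0,0,0]]]' >/dev/null
python3 -c "from h import *;st()"
python3 -m handwheel '[[[4,-0.5,0,0,0],[4,-1.5,0,0,0],[4,-2,0,-2,0],[4,-1,0,-3.5,0],[4,0,-4,0,0],[4,0,-4,0,0],[4,-2,-3,0,0],[4,-3,-2,0,0],[4,-4,0,0,0],[4,-4,0,0,0],[4,-4,0,0,0],[4,0,0,0,0]]]' >/dev/null
python3 -c "from h import *;st();look('c1')"
```

```text
t 13.12 ledge xyz [13.1 45.2 45.2] rpy [-3.1416e+00 -2.0000e-04  1.8005e+00] F [ 0.8 -2.1  0.7] gap 0.465 q6 1.21
t 14.12 ledge xyz [-117.3 -182.3  100.1] rpy [3.1402e+00 2.7000e-03 1.7960e+00] F [-1.8  0.8 -1.1] gap 0.469 q6 0.75
blank ledge [-21.8  69.9] [22.18 26.2  13.76]
```

View pics/c1.png

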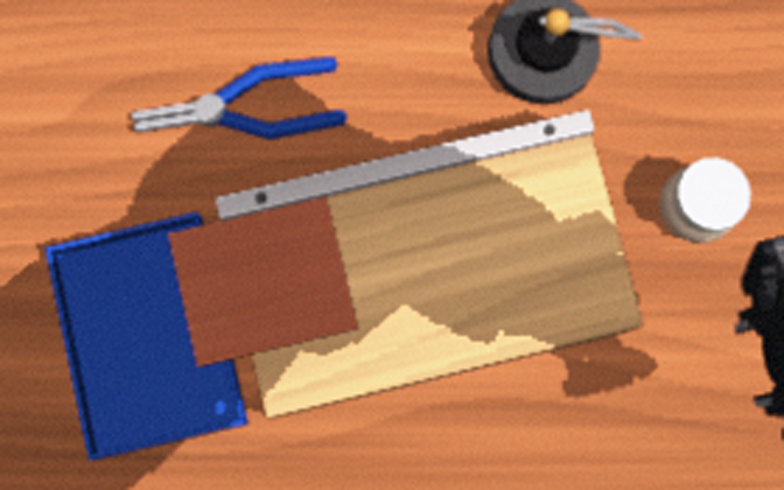

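The blank overhangs the tray. In the crop its corners are at about (168,234), (328,198), (357,326) and (196,366). I will measure it precisely.

```bash
python3 - <<'E'
from h import *
p,_=imaging.snapshot("top")
# outline in crop pixels -> refine corners on a gray edge image
k=np.float32([[168,234],[328,198],[357,326],[196,366]])
g=cv2.cvtColor(p,cv2.COLOR_BGR2HSV)
h,s,v=cv2.split(g)
px=(k+.5)/2.8-.5+[195,170]
big=cv2.fillPoly(np.zeros_like(h),[np.int32(np.round((px-px.mean(0))*1.10+px.mean(0)))],1)
m=((h<=9)|(h>170))&(s>120)&(big>0)
m=cv2.morphologyEx(m.astype(np.uint8),cv2.MORPH_OPEN,np.ones((3,3)))
r=rect(biggest(m),.05); print("mask",np.round(loc(*r[:2]),1),np.round(r[2:],2))
L=np.array([loc(*q) for q in onto(px,.05)]); print(L.round(1).tolist())
# straight edges by gradient along profiles in ledge coordinates
def prof(fixed,a0,a1,axis):
    out=[]
    for f in fixed:
        a=np.arange(a0,a1,.25); l=np.c_[a,np.full(len(a),f)] if axis==0 else np.c_[np.full(len(a),f),a]
        w=((l[:,:1]+559.2)*ex+(l[:,1:]-175.2)*ey)/1000
        q,_=cv2.projectPoints(np.c_[w,np.full(len(w),.05)],cv2.Rodrigues(C["view"][:3,:3])[0],C["view"][:3,3],C["mtx"],C["D"])
        q=q.reshape(-1,2).astype(np.float32)
        I=cv2.remap(p.astype(np.float32),q[:,:1],q[:,1:],cv2.INTER_LINEAR)[:,0,:]
        G=np.abs(np.gradient(cv2.GaussianBlur(I,(1,9),0),axis=0)).sum(1); out.append(a[G.argmax()])
    c=np.polyfit(fixed,out,1); return np.median(out),np.degrees(np.arctan(c[0])),np.round(out,1)
print("trail y",prof(np.arange(-20,50,6),47,67,1)); print("lead y",prof(np.arange(-25,45,6),157,177,1)); print("near x",prof(np.arange(65,120,6),-42,-22,0))
E
```

```text
mask [ 13.7 111.8] [ 92.93 108.33  13.28]
[[-558.6, 175.2], [-558.6, 175.1], [-558.7, 175.1], [-558.7, 175.2]]
trail y (np.float64(56.625), np.float64(0.23372274590194617), array([56. , 56.5, 57. , 57.2, 56.2, 56.5, 57. , 57. , 56.2, 56.5, 57. ,
       56.8]))
lead y (np.float64(167.125), np.float64(-0.09182008087159857), array([167. , 166.8, 167.5, 167.8, 166.8, 167.2, 167.8, 166.5, 167.2,
       167.5, 166.8, 167. ]))
near x (np.float64(-36.75), np.float64(5.524303337089299), array([-40.8, -41.2, -32.8, -33. , -41. , -39.8, -39.8, -33.2, -33.5,
       -33.8]))
```

```bash
python3 -c "
from workcell import order; print(order.sign_off())"
```

```text
the job is handed in; nothing more can be done
None
```

The job is handed in: the blank measures flush and square against the fence (within about 0.3°) and overhangs the tray end by about 37 mm, and the bystanders weren't touched.

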